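# Clear the case lid and hold it at its balance point

## Robot

A 6-joint arm with a two-finger parallel gripper is mounted at the origin on the work surface. World frame = base frame: x ahead of the robot, y to its left, z up, the work surface at z = 0. Lengths are in m, angles in degrees, forces in N, time in s.
With the tool pointing down it reaches from about 0.35 to 0.725 m from the base axis. Payload 4.3 kg.
Tool frame: the origin (TCP) lies midway between the tips of the shut fingers; the grasp point (between the pads) lies 19 mm behind it; x points along the fingers, y is the direction in which the jaws open and shut, and the axes are right-handed (so a half turn about x gives the same grasp; the last joint's range is limited). The gripper opens to 85 mm and grips with 20 to 120 N. Pads are 22 mm wide; open, the fingers measure 114 mm over their backs; the gripper's body (76 mm by 85 mm) begins 54 mm behind the grasp point. The pads swing forward as they close: fully open they stand 13 mm farther back than shut.
Start: joints at [58.081, 21.618, 4.641, 73.018, 0, 83.68], TCP at [0.248, 0.519, 0.231] pointing down, gripper open.
Joint ranges: [-156.06, 156.06], [-48.1, 94.91], [-58.44, 69.94], [-101.28, 121.22], [-78.64, 73.56], [-180, 180]. Speed limits (degrees/s): [147.25, 147.25, 180, 180, 180, 180].

## Interface

Orientations are given as a 3x3 rotation matrix whose columns are the frame's x, y, z axes.
In Python, from plant import r, viewer gives the robot as it stands. The module is installed in compiled form; this text tells all that it offers.
- The arm moves only by the tool jog_arm, never from a script. Its argument "commands" is a list of rows, each a list of 2 entries, a list of its own where there are three numbers: the shift along the tool's x, y, z in units of 60 mm (1.0 is 60 mm), then the turn, a rotation vector about the tool's x, y, z in units of 10 degrees (1.0 is 10 degrees). A call has 1 to 5 rows; each row shifts and turns the commanded pose from where the row before left it, along the tool's axes as they then stand; what a row does not reach is not made up. A row lasts 1/8 s, in which the tool goes at most 62.5 mm and 10.7 degrees, less where a joint would pass 70% of its speed; a pose out of reach is approached as far as the arm can. A call is refused whole if a number of a shift passes 1 or a number of a turn 1, either way. A call with a gripper value outside its range is refused whole. "jaw" is the finger opening in mm, from 0 to 85.4, set as the call begins (left out, the last holds). The fingers move at their own pace and stop on an object; "grip_force" is the grip in N (left out, the last holds). Time passes only in rows, so rows that do not move let the fingers close. It gives the time, the measured TCP pose, the force and the opening at its end, in the units of the state.
- r.get_state(): the state, without advancing time (a new reading comes with each control period).
- viewer.capture(name): name is "scene" or "top"; returns a dict with "pixels" (384x512x3 uint8, blue, green, red), "mtx" (3x3 intrinsics, pixels), "R" (3x3) and "t" (3): a world point X has camera coordinates R X + t. Camera axes: x right, y down, z forward; pixel columns grow to the right and rows downward; lengths in m; the calibration is good to about 2 mm. A picture is of the moment at which its call begins. There is no depth.
- r.job_done(): hands the job in, once; it reports no verdict.
The state is a dict: "t": time; "joint_pos": joint angles; "dq": joint speeds; "joint_torque": joint torques, N m; "tcp_pos": TCP position; "ee_rot": TCP orientation; "wrist_force": force on the tool from outside, world axes, zero at the start; "wrist_torque": the same for the moment, N m; "opening": finger opening in m.
Only numpy, scipy, OpenCV 4.12 (cv2) and the standard library are available. Lean on these libraries where they do the work, as an engineer would, in place of code of your own. Each camera call takes 0.05 s, during which the arm holds its last target. There are 200 camera calls.

## Task

The stay of this instrument case has come off and I want to refit it: pick up the scraper block and, with it and not with the fingers, sweep all four loose steel offcuts off the shut lid into the tray beside the case, then put the scraper back on the open bench, not in the tray. Then take the lid by its bar and swing it up smoothly, without tipping it over backwards, until the panel stands straight up at its balance point, and finish holding it there, still, with the hand on it. Leave the jar, the bin and the loose stay alone.

Things in the scene. Friction and masses are not known exactly. Their poses are not given: they have to be found in the camera images.
- case: Dark grey steel instrument case, fixed to the bench, 150 (x) x 190 (y) x 76 mm high without its lid. Origin: centre of its underside, on the bench. Its x points from the lid's free edge towards the hinge (roughly away from the robot), its y along the hinge, z up.
- lid (a joint): Lid angle (rad): 0 shut and level; grows as the free edge (the case's -x side) swings up; 1.571 = plate vertical, the balance point, its weight straight over the hinge. Below that it falls shut, above it falls open to its stop at 2.2. The hinge is almost frictionless. The lid weighs 0.4 to 0.75 kg.
- lid_hinge (a point): Middle of the hinge axis (along the case's y), 75 mm along the case's +x from its origin, 79 mm above the bench. The lid is a flat plate, 6 mm thick, no rim, reaching 150 mm from the axis, 230 mm along it, centred on the case (overhangs the case's sides by 20 mm); shut, its top is 82 mm above the bench.
- lid_bar (a point): Middle of the lid's round steel grip bar, 10 mm thick, parallel to the hinge, in the plate's plane, 195 mm from the axis. Two ears 10 mm wide, 55 mm either side of the middle, join it to the plate; open gap of 40 mm between bar and plate. Shut, it is 79 mm above the bench. It can turn in a pinch, so the hand may point down all through the swing.
- scraper_mid (a point): Centre of the loose scraper block, 29 mm above its underside, standing on the bench left or right of the case. Black foot 130 (x) x 30 (y) x 18 mm high, flat below; on it a wooden grip 80 (x) x 24 (y) mm, 18 to 58 mm above the underside. Its x (long side) starts within 0.3 rad of the case's x. 0.13 to 0.23 kg.
- tray: Cream plastic open catch tray, fixed, 200 (x) x 170 (y) x 45 mm high, walls and floor 4 mm, on the case's side opposite the scraper; its near wall is tucked under the lid's overhang, so what is pushed off that end of the lid falls in. Origin: centre of its underside; axes about parallel to the case's.
- scraper: The scraper block as a whole: origin at the centre of its underside, axes as for scraper_mid.
- jar: Bystander: capped jar 50 mm across and 75 mm high just beyond the case. Origin: centre of its underside.
- bin: Bystander: small open bin 50 x 80 x 45 mm high just beyond the case. Origin: centre of its underside.
- stay: Bystander: the lid's loose stay, a flat steel strip 192 x 22 x 6 mm lying flat on the bench between robot and case, on the near side of the bar. Origin: centre of its underside.
- chip0_mid (a point): Centre of one of four loose steel offcuts, 22 x 16 x 8 mm, 22 g, lying flat on the shut lid within 70 mm of the lid's middle along the hinge and within 55 mm across it.
- chip1_mid (a point): Centre of one of four loose steel offcuts, 22 x 16 x 8 mm, 22 g, lying flat on the shut lid within 70 mm of the lid's middle along the hinge and within 55 mm across it.
- chip2_mid (a point): Centre of one of four loose steel offcuts, 22 x 16 x 8 mm, 22 g, lying flat on the shut lid within 70 mm of the lid's middle along the hinge and within 55 mm across it.
- chip3_mid (a point): Centre of one of four loose steel offcuts, 22 x 16 x 8 mm, 22 g, lying flat on the shut lid within 70 mm of the lid's middle along the hinge and within 55 mm across it.
- chip0: The offcut of chip0_mid; origin at the centre of its underside.
- chip1: The offcut of chip1_mid; origin at the centre of its underside.
- chip2: The offcut of chip2_mid; origin at the centre of its underside.
- chip3: The offcut of chip3_mid; origin at the centre of its underside.
There are look-alikes about, which are no part of the job. There is more than one size of the scraper; the job needs the larger. What is shaped like the chip2 but turquoise is not meant.

How it is judged (in metres and radians):
On the way, in this order (a step that is already met when the one before it is completed fails the run):
1. the scraper is picked up (height (world z) of scraper_mid above 0.06 m and contact force between the fingers and scraper above 1 N and value of joint lid below 0.06 rad), for 0.2 s.
2. all four offcuts lie in the tray, the lid still shut (x of chip0_mid in the frame of tray between -0.1 and 0.1 m and y of chip0_mid in the frame of tray between -0.085 and 0.085 m and z of each of chip0_mid, chip1_mid, chip2_mid, chip3_mid in the frame of tray below 0.045 m and x of chip1_mid in the frame of tray between -0.1 and 0.1 m and y of chip1_mid in the frame of tray between -0.085 and 0.085 m and x of chip2_mid in the frame of tray between -0.1 and 0.1 m and y of chip2_mid in the frame of tray between -0.085 and 0.085 m and x of chip3_mid in the frame of tray between -0.1 and 0.1 m and y of chip3_mid in the frame of tray between -0.085 and 0.085 m and value of joint lid below 0.06 rad), for 0.2 s.
3. the scraper is put down on the bench, the lid still shut (height (world z) of scraper_mid below 0.05 m and contact force between the fingers and scraper below 0.1 N and linear speed of scraper below 0.03 m/s and (x of scraper_mid in the frame of tray above 0.1 m or x of scraper_mid in the frame of tray below -0.1 m or y of scraper_mid in the frame of tray above 0.085 m or y of scraper_mid in the frame of tray below -0.085 m) and value of joint lid below 0.06 rad), for 0.2 s.
4. the lid is held at its balance point (value of joint lid between 1.4708 and 1.6708 rad and velocity of joint lid between -0.06 and 0.06 rad/s and contact force between the fingers and lid above 0.5 N), for 0.2 s.
At the end, for the whole second after the job is handed in: Lid within 0.1 rad of vertical (1.571), still (under 0.06 rad/s), fingers on it with over 0.5 N, scraper not touching it; all four offcuts in the tray below its rim; scraper at rest on the bench (middle below 50 mm), outside the tray, out of the hand (all of step 4 and contact force between each of lid, the fingers and scraper below 0.1 N and height (world z) of scraper_mid below 0.05 m and linear speed of scraper below 0.03 m/s and (x of scraper_mid in the frame of tray above 0.1 m or x of scraper_mid in the frame of tray below -0.1 m or y of scraper_mid in the frame of tray above 0.085 m or y of scraper_mid in the frame of tray below -0.085 m) and x of chip0_mid in the frame of tray between -0.1 and 0.1 m and y of chip0_mid in the frame of tray between -0.085 and 0.085 m and z of each of chip0_mid, chip1_mid, chip2_mid, chip3_mid in the frame of tray below 0.045 m and x of chip1_mid in the frame of tray between -0.1 and 0.1 m and y of chip1_mid in the frame of tray between -0.085 and 0.085 m and x of chip2_mid in the frame of tray between -0.1 and 0.1 m and y of chip2_mid in the frame of tray between -0.085 and 0.085 m and x of chip3_mid in the frame of tray between -0.1 and 0.1 m and y of chip3_mid in the frame of tray between -0.085 and 0.085 m); the arm keeps its last pose, push and grip.
It fails at once if the hand touches an offcut (contact force between any of the fingers, the arm and chip0 above 0.5 N or contact force between any of the fingers, the arm and chip1 above 0.5 N or contact force between any of the fingers, the arm and chip2 above 0.5 N or contact force between any of the fingers, the arm and chip3 above 0.5 N).
It fails at once if the lid tips over backwards (past 1.85 rad) (value of joint lid above 1.85 rad).
It fails at once if the lid is flung or drops (faster than 1.5 rad/s) (velocity of joint lid above 1.5 rad/s or velocity of joint lid below -1.5 rad/s).
It fails at once if the jar, bin or stay is moved by more than 20 mm (distance of any of jar, bin, stay from where it was at the start of the episode above 0.02 m).
It also fails if it takes over 67 s, if anything falls off the work surface, if the arm or the gripper's body presses on something with over 40 N, if the wrist force passes 120 N, or if a joint passes its speed limit or range.

## Working session

There is one attempt and no reset: what is moved stays moved. The work goes in short steps, Python scripts to look and compute and a tool call to move; the robot and the scene stay as the last step left them, time stands still between calls to the robot, and variables do not carry over. Pictures are saved under pics/ and viewed, about 8 in all and at most 12, crops included, and the job is handed in when it is done.

Besides the shell and the picture viewer there is one more tool, called as name([rows], argument=value, ...), one row to a line, values as JSON. jog_arm: Moves the arm, as the interface text tells. Its arguments: {"type":"object","properties":{"commands":{"type":"array","items":{"type":"array"}},"jaw":{"type":"number"},"grip_force":{"type":"number"}},"required":["commands"]}

```bash
mkdir -p pics; cat > h.py <<'E'
import numpy as np, cv2
from plant import r, viewer
def cap(n):
    c=viewer.capture(n); return c
def ray(c,uv,z):
    d=c["R"].T@np.linalg.solve(c["mtx"],[uv[0],uv[1],1.0]); o=-c["R"].T@c["t"]
    return o+d*(z-o[2])/d[2]
def proj(c,X):
    p=c["mtx"]@(c["R"]@np.asarray(X,float)+c["t"]); return p[:2]/p[2]
E
python3 - <<'E'
from h import *
for n in("top","scene"):
    c=cap(n); cv2.imwrite(f"pics/{n}0.png",cv2.resize(c["pixels"],(800,600),interpolation=cv2.INTER_CUBIC))
    np.savez(f"{n}0.npz",**c); print(n,(-c["R"].T@c["t"]).round(3))
print(r.get_state())
E
```

```text
top [0.518 0.002 0.728]
scene [1.145 0.206 0.548]
{'t': 0.1, 'joint_pos': array([ 5.80798737e+01,  2.16565794e+01,  4.57205101e+00,  7.30190564e+01,
       -7.41305848e-04,  8.36813565e+01]), 'dq': array([-0.05076591, -0.08206104,  0.21203917,  0.03757438, -0.10370307,
        0.02313004]), 'joint_torque': array([ 1.91583611e-03, -4.64692676e+01,  2.70583248e+01,  1.19764876e-02,
       -1.01715070e-04, -1.78483521e-07]), 'tcp_pos': array([0.24814202, 0.51805662, 0.23047548]), 'ee_rot': array([[-9.44917752e-04,  4.32108228e-01,  9.01821261e-01],
       [-1.54135598e-03,  9.01819963e-01, -4.32109221e-01],
       [-9.99998366e-01, -1.79833526e-03, -1.86113091e-04]]), 'wrist_force': array([-0.94551003,  0.16958743,  0.33086314]), 'wrist_torque': array([-0.00160514, -0.01575176,  0.0054305 ]), 'opening': 0.08560999393805382}
```

View pics/top0.png

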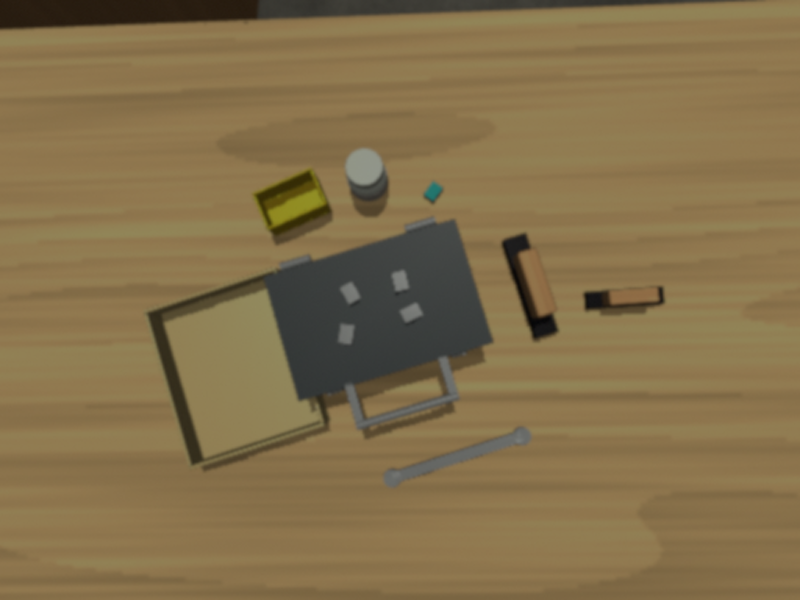

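View pics/scene0.png

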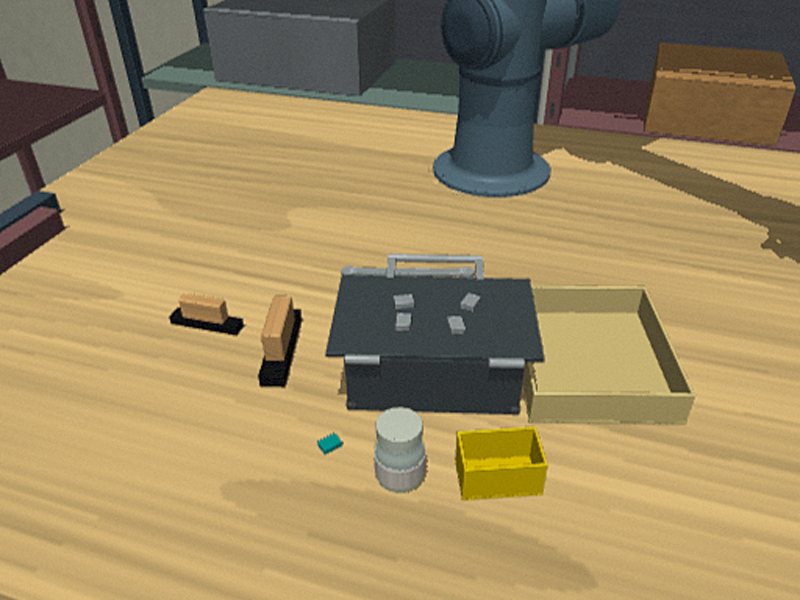

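Top picture (800x600): the large scraper is at (529,286) and its smaller look-alike at (624,298). The four grey offcuts are on the lid at (350,293), (400,281), (411,313) and (346,334), with a turquoise look-alike on the bench at (433,192). The tray is left of the case, at about (240,370). The bar runs from (362,422) to (457,399) and the stay from (393,478) to (521,436). I choose the scraper at (529,286), the larger one next to the case.

```bash
python3 - <<'E'
from h import *
c=dict(np.load("top0.npz")); s=1.5625
im=c["pixels"]; 
g=lambda p,z: ray(c,((p[0]+.5)/s-.5,(p[1]+.5)/s-.5),z)
L=[g(p,.082) for p in[(266,281),(456,221),(492,342),(300,398)]]
print("lid",np.round(L,4)); 
print("len",[np.linalg.norm(L[i]-L[(i+1)%4]).round(4) for i in range(4)],"mid",np.mean(L,0).round(4))
B=[g(p,.084) for p in[(362,422),(457,399)]];print("bar",np.round(B,4),np.linalg.norm(B[0]-B[1]))
S=[g(p,.018) for p in[(503,240),(525,235),(556,332),(535,339)]];print("scr",np.round(S,4),[np.linalg.norm(S[i]-S[(i+1)%4]).round(4) for i in range(4)],np.mean(S,0).round(4))
# grip top face segmentation (wood grip: redder)
for p in[(350,293),(400,281),(411,313),(346,334)]: print("chip",g(p,.09).round(4))
for p in[(393,478),(521,436)]: print("stay",g(p,.006).round(4))
T=[g(p,.045) for p in[(149,312),(193,464),(327,425)]];print("tray",np.round(T,4))
print("jar",g((365,165),.075),"bin",g((290,200),.045))
crop=im[130:230,300:440]; cv2.imwrite("pics/crop1.png",cv2.resize(crop,(784,560),interpolation=cv2.INTER_CUBIC))
E
```

```text
lid [[ 0.5864  0.1734  0.082 ]
 [ 0.65   -0.046   0.082 ]
 [ 0.5111 -0.0825  0.082 ]
 [ 0.4527  0.1354  0.082 ]]
len [np.float64(0.2284), np.float64(0.1436), np.float64(0.2256), np.float64(0.139)] mid [0.5501 0.0451 0.082 ]
bar [[ 0.425   0.0655  0.084 ]
 [ 0.4485 -0.0412  0.084 ]] 0.10929377963354153
scr [[ 0.6374 -0.1087  0.018 ]
 [ 0.6429 -0.1363  0.018 ]
 [ 0.521  -0.1698  0.018 ]
 [ 0.513  -0.1438  0.018 ]] [np.float64(0.0281), np.float64(0.1264), np.float64(0.0273), np.float64(0.1292)] [ 0.5786 -0.1396  0.018 ]
chip [0.5696 0.076  0.09  ]
chip [0.5818 0.0193 0.09  ]
chip [0.5455 0.0078 0.09  ]
chip [0.5236 0.0812 0.09  ]
stay [0.3444 0.0358 0.006 ]
stay [ 0.3932 -0.1244  0.006 ]
tray [[0.5561 0.3268 0.045 ]
 [0.3735 0.272  0.045 ]
 [0.4166 0.1111 0.045 ]]
jar [0.72070154 0.05774625 0.075     ] bin [0.68925659 0.15307184 0.045     ]
```

View pics/crop1.png

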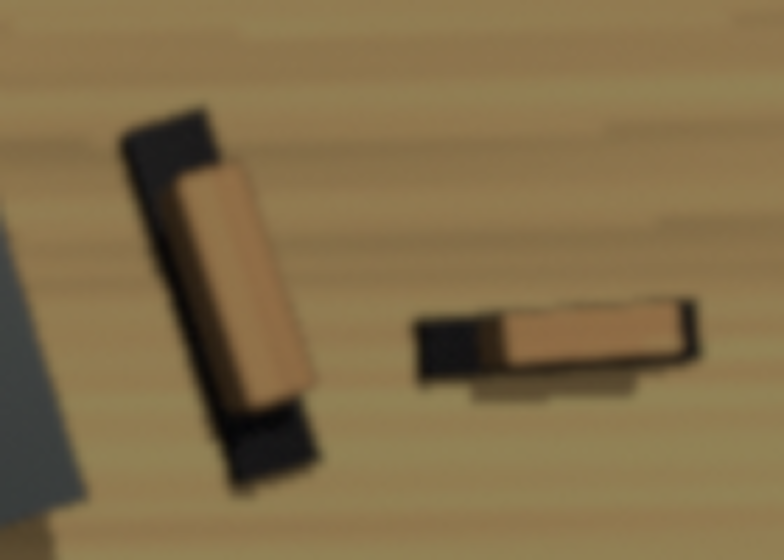

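The crop shows the large scraper (foot 127 x 28 mm as measured, against 130 x 30 given) with its wooden grip, and the smaller one on the right. The choice stands. Next I refine the lid, scraper and chip fits on rectified images.

```bash
cat >> h.py <<'E'
def rect(c,z,x0=.25,x1=.75,y0=-.3,y1=.4,k=2000):
    # rectified plane z: row=(x1-x)*k, col=(y1-y)*k
    W=[(x1,y1),(x1,y0),(x0,y0),(x0,y1)]
    src=np.float32([proj(c,(*w,z)) for w in W]); dst=np.float32([((y1-y)*k,(x1-x)*k) for x,y in W])
    return cv2.warpPerspective(c["pixels"],cv2.getPerspectiveTransform(src,dst),(int((y1-y0)*k),int((x1-x0)*k)),flags=cv2.INTER_CUBIC)
def toxy(p,x1=.75,y1=.4,k=2000): return np.array([x1-p[1]/k,y1-p[0]/k])
E
python3 - <<'E'
from h import *
c=dict(np.load("top0.npz"))
def comps(m,amin,amax,z,lab):
    m=cv2.morphologyEx(m.astype(np.uint8),cv2.MORPH_OPEN,np.ones((9,9)))
    for k in cv2.findContours(m,cv2.RETR_EXTERNAL,cv2.CHAIN_APPROX_NONE)[0]:
        a=cv2.contourArea(k)/4e6
        if amin<a<amax:
            b=cv2.minAreaRect(k); P=np.array([toxy(q) for q in cv2.boxPoints(b)])
            e=[P[1]-P[0],P[2]-P[1]]; e=max(e,key=np.linalg.norm); 
            print(lab,toxy(b[0]).round(4),(np.array(b[1])/2000).round(4),"long dir",np.degrees(np.arctan2(e[1],e[0])).round(2)%180)
            if lab in("lid","tray"): print(P.round(4))
R=rect(c,.082); h=cv2.cvtColor(R,cv2.COLOR_BGR2HSV).astype(int)
comps((h[...,1]<90)&(h[...,2]<85),.02,.06,.082,"lid")
R=rect(c,.09); h=cv2.cvtColor(R,cv2.COLOR_BGR2HSV).astype(int)
comps((h[...,1]<60)&(h[...,2]>95),1e-4,8e-4,.09,"chip")
R=rect(c,.018); comps(R.max(2)<45,5e-4,8e-3,.018,"foot")
R=rect(c,.058); h=cv2.cvtColor(R,cv2.COLOR_BGR2HSV).astype(int)
comps((h[...,0]<14)&(h[...,1]>90)&(h[...,2]>110),5e-4,4e-3,.058,"grip")
R=rect(c,.079); h=cv2.cvtColor(R,cv2.COLOR_BGR2HSV).astype(int)
comps((h[...,1]<60)&(h[...,2]>85),5e-4,2e-2,.079,"grey79")
E
```

```text
lid [0.5504 0.0475] [0.1554 0.2301] long dir 105.61
[[ 0.5942  0.1792]
 [ 0.6562 -0.0424]
 [ 0.5065 -0.0842]
 [ 0.4445  0.1374]]
chip [0.4326 0.0368] [0.0067 0.0448] long dir 105.38
chip [ 0.4444 -0.0064] [0.0073 0.0423] long dir 105.52
chip [0.4442 0.0718] [0.047  0.0117] long dir 15.330002
chip [ 0.4719 -0.032 ] [0.0489 0.0109] long dir 14.039993
chip [0.5241 0.0815] [0.0147 0.0205] long dir 172.88
chip [0.5466 0.0079] [0.0156 0.0215] long dir 114.78
chip [0.5705 0.0761] [0.0208 0.0159] long dir 26.559998
chip [0.5828 0.0195] [0.0215 0.016 ] long dir 11.309998
chip [ 0.6471 -0.004 ] [0.0056 0.034 ] long dir 105.46
foot [ 0.5788 -0.1385] [0.1259 0.0295] long dir 16.179993
grey79 [ 0.3842 -0.0394] [0.0196 0.1718] long dir 106.77
grey79 [0.4566 0.0205] [0.0518 0.1224] long dir 105.37
grey79 [0.7178 0.0578] [0.0435 0.0455] long dir 90.0
```

Lid centre (0.552, 0.0475) and yaw 15.6° fit the given sizes. The scraper is at (0.579, −0.1385) with yaw 16.2°, and all chips lie within x' −18 to +26 mm. I'll write a helper that works out the rows.

```bash
cat >> h.py <<'E'
from scipy.spatial.transform import Rotation as Ro
def plan(pts,dec=2):
    """pts: list of (pos, yaw of tool y deg, nrows); prints rows in tool units, tracking rounding"""
    s=r.get_state(); p=s["tcp_pos"].copy(); R=s["ee_rot"].copy(); out=[]
    print("t",round(s["t"],2),"tcp",p.round(4),"open",round(s["opening"],4),"F",s["wrist_force"].round(1),"yaw",np.degrees(np.arctan2(R[1,1],R[0,1])).round(2))
    for P,yaw,n in pts:
        a=np.radians(yaw); y=np.array([np.cos(a),np.sin(a),0]); x=np.array([0,0,-1.]); T=np.c_[x,y,np.cross(x,y)]
        P=np.array(P,float)
        for i in range(n):
            sh=np.round(R.T@((P-p)/(n-i))/.06,dec); rv=np.round(np.degrees(Ro.from_matrix(R.T@T).as_rotvec())/(n-i)/10,dec)
            p=p+R@sh*.06; R=R@Ro.from_rotvec(np.radians(rv*10)).as_matrix(); out.append([sh.tolist(),rv.tolist()])
    for i in range(0,len(out),5): print(out[i:i+5])
O=np.array([.552,.0475]); A=np.radians(15.6); ex=np.array([np.cos(A),np.sin(A)]); ey=np.array([-np.sin(A),np.cos(A)])
def C(x,y,z): return [*(O+x*ex+y*ey),z]
E
python3 -c "
from h import *
plan([((.579,-.1385,.23),106.2,15),((.579,-.1385,.026),106.2,5)])"
```

```text
t 0.1 tcp [0.2481 0.5181 0.2305] open 0.0856 F [-0.9  0.2  0.3] yaw 64.4
[[[0.0, -0.5, 0.65], [-0.28, -0.0, 0.0]], [[0.0, -0.53, 0.62], [-0.28, -0.0, 0.0]], [[0.0, -0.56, 0.59], [-0.28, -0.0, 0.0]], [[0.0, -0.59, 0.57], [-0.28, -0.0, 0.0]], [[0.0, -0.61, 0.54], [-0.28, -0.0, 0.0]]]
[[[0.0, -0.64, 0.51], [-0.28, -0.0, 0.0]], [[0.0, -0.66, 0.47], [-0.28, -0.0, 0.0]], [[0.0, -0.69, 0.44], [-0.28, -0.0, 0.0]], [[0.0, -0.71, 0.41], [-0.28, -0.0, 0.0]], [[0.0, -0.73, 0.37], [-0.28, -0.0, 0.0]]]
[[[0.0, -0.74, 0.34], [-0.28, -0.0, 0.0]], [[0.0, -0.76, 0.3], [-0.28, -0.0, 0.0]], [[0.01, -0.77, 0.26], [-0.27, -0.0, 0.0]], [[0.0, -0.79, 0.23], [-0.28, -0.0, 0.0]], [[0.01, -0.8, 0.18], [-0.27, -0.01, 0.01]]]
[[[0.68, 0.0, 0.0], [-0.0, 0.0, -0.0]], [[0.68, 0.0, 0.0], [-0.0, 0.0, -0.0]], [[0.68, 0.0, 0.0], [-0.0, 0.0, -0.0]], [[0.68, 0.0, 0.0], [-0.0, 0.0, -0.0]], [[0.68, 0.0, 0.0], [-0.0, 0.0, -0.0]]]
```

jog_arm([
  [[0.0,-0.5,0.65],[-0.28,0,0]],
  [[0.0,-0.53,0.62],[-0.28,0,0]],
  [[0.0,-0.56,0.59],[-0.28,0,0]],
  [[0.0,-0.59,0.57],[-0.28,0,0]],
  [[0.0,-0.61,0.54],[-0.28,0,0]],
], jaw=70, grip_force=60)

```text
t: 0.72
tcp_pos: [0.3591, 0.2982, 0.2309]
ee_rot: [[-0.0, 0.199, 0.98], [-0.0, 0.98, -0.199], [-1.0, -0.0, -0.0]]
wrist_force: [0.9, 0.5, -0.5]
opening: 0.07
```

jog_arm([
  [[0.0,-0.64,0.51],[-0.28,0,0]],
  [[0.0,-0.66,0.47],[-0.28,0,0]],
  [[0.0,-0.69,0.44],[-0.28,0,0]],
  [[0.0,-0.71,0.41],[-0.28,0,0]],
  [[0.0,-0.73,0.37],[-0.28,0,0]],
])

```text
t: 1.35
tcp_pos: [0.4692, 0.0793, 0.231]
ee_rot: [[-0.001, -0.043, 0.999], [0.0, 0.999, 0.043], [-1.0, 0.0, -0.0]]
wrist_force: [1.2, -0.1, -0.1]
opening: 0.0703
```

jog_arm([
  [[0.0,-0.74,0.34],[-0.28,0,0]],
  [[0.0,-0.76,0.3],[-0.28,0,0]],
  [[0.01,-0.77,0.26],[-0.27,0,0]],
  [[0.0,-0.79,0.23],[-0.28,0,0]],
  [[0.01,-0.8,0.18],[-0.27,0,0]],
])

```text
t: 1.98
tcp_pos: [0.5795, -0.1397, 0.2296]
ee_rot: [[-0.001, -0.28, 0.96], [0.001, 0.96, 0.28], [-1.0, 0.001, -0.0]]
wrist_force: [0.5, -0.5, 0.1]
opening: 0.0699
```

jog_arm([
  [[0,0,0],[0,0,0]],
  [[0,0,0],[0,0,0]],
])

```text
t: 2.22
tcp_pos: [0.5786, -0.1378, 0.2294]
ee_rot: [[-0.002, -0.279, 0.96], [0.001, 0.96, 0.279], [-1.0, 0.001, -0.001]]
wrist_force: [-0.1, -0.1, -0.6]
opening: 0.07
```

```bash
python3 -c "
from h import *
plan([((.579,-.1385,.026),106.2,5)])"
```

```text
t 2.23 tcp [ 0.5786 -0.1378  0.2294] open 0.07 F [-0.1 -0.1 -0.6] yaw 106.17
[[[0.68, -0.0, 0.0], [-0.0, -0.0, -0.0]], [[0.68, -0.0, 0.0], [-0.0, -0.0, -0.0]], [[0.68, -0.01, 0.0], [-0.0, -0.0, -0.0]], [[0.68, -0.0, 0.0], [-0.0, -0.0, -0.0]], [[0.67, -0.01, 0.01], [-0.0, -0.01, -0.01]]]
```

jog_arm([
  [[0.68,0,0],[0,0,0]],
  [[0.68,0,0],[0,0,0]],
  [[0.68,0,0],[0,0,0]],
  [[0.68,0,0],[0,0,0]],
  [[0.67,0,0],[0,0,0]],
])

```text
t: 2.85
tcp_pos: [0.5786, -0.1364, 0.0259]
ee_rot: [[0.0, -0.281, 0.96], [0.0, 0.96, 0.281], [-1.0, 0.0, 0.0]]
wrist_force: [-0.2, -0.5, -0.3]
opening: 0.07
```

jog_arm([
  [[0,0,0],[0,0,0]],
  [[0,0,0],[0,0,0]],
  [[0,0,0],[0,0,0]],
  [[0,0,0],[0,0,0]],
  [[0,0,0],[0,0,0]],
], jaw=0)

```text
t: 3.48
tcp_pos: [0.5812, -0.1386, 0.0292]
ee_rot: [[0.004, -0.279, 0.96], [-0.001, 0.96, 0.279], [-1.0, -0.002, 0.004]]
wrist_force: [-1.3, 1.1, 6.8]
opening: 0.0229
```

```bash
python3 -c "
from h import *
z=r.get_state()['tcp_pos'][2]
c=cap('scene'); cv2.imwrite('pics/g1.png',c['pixels'][150:280,80:260].repeat(3,0).repeat(3,1))
plan([((.579,-.1385,z+.12),106.2,5)])"
```

```text
t 3.52 tcp [ 0.5811 -0.1386  0.0292] open 0.0232 F [-1.3  0.3  7. ] yaw 106.21
[[[-0.4, 0.0, -0.01], [0.0, 0.0, 0.0]], [[-0.4, 0.0, -0.0], [0.0, 0.01, 0.0]], [[-0.4, 0.0, -0.01], [0.0, 0.0, 0.0]], [[-0.4, 0.0, -0.0], [0.0, 0.01, 0.01]], [[-0.4, 0.01, -0.01], [0.0, 0.0, 0.0]]]
```

View pics/g1.png

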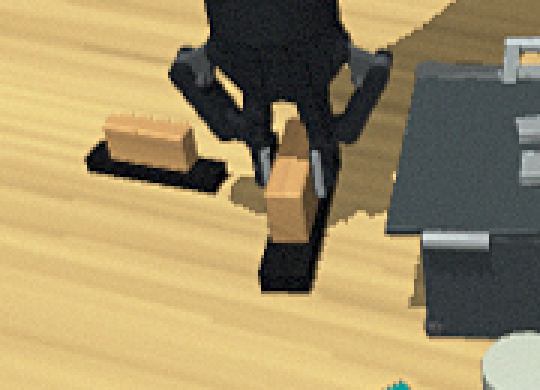

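Gripped: opening 23 mm on the 24 mm grip, with the fingers on the wood of the large block. Lift.

jog_arm([
  [[-0.4,0,0],[0,0,0]],
  [[-0.4,0,0],[0,0,0]],
  [[-0.4,0,0],[0,0,0]],
  [[-0.4,0,0],[0,0,0]],
  [[-0.5,0,0],[0,0,0]],
])

```text
t: 4.15
tcp_pos: [0.5787, -0.1381, 0.1535]
ee_rot: [[-0.001, -0.279, 0.96], [0.0, 0.96, 0.279], [-1.0, 0.001, -0.0]]
wrist_force: [0.4, -0.5, -2.2]
opening: 0.0231
```

jog_arm([
  [[0,0,0],[0,0,0]],
  [[0,0,0],[0,0,0]],
])

```text
t: 4.4
tcp_pos: [0.5788, -0.1381, 0.1518]
ee_rot: [[-0.001, -0.279, 0.96], [0.0, 0.96, 0.279], [-1.0, 0.001, -0.001]]
wrist_force: [0.1, 0.0, -2.6]
opening: 0.0229
```

```bash
python3 -c "
from h import *
plan([(C(.004,-.09,.15),105.6,5),(C(.004,-.09,.1135),105.6,3)])"
```

```text
t 4.4 tcp [ 0.5788 -0.1381  0.1518] open 0.0229 F [ 0.1  0.  -2.6] yaw 106.2
[[[0.01, 0.32, 0.1], [0.01, -0.0, -0.0]], [[0.01, 0.32, 0.1], [0.01, -0.0, -0.0]], [[0.0, 0.32, 0.09], [0.01, -0.0, -0.0]], [[0.01, 0.32, 0.1], [0.01, -0.0, -0.0]], [[0.0, 0.32, 0.09], [0.02, -0.0, -0.0]]]
[[[0.2, -0.0, -0.0], [-0.0, -0.0, -0.0]], [[0.2, -0.0, -0.0], [-0.0, -0.0, -0.0]], [[0.21, -0.0, -0.0], [-0.0, -0.0, -0.0]]]
```

jog_arm([
  [[0.01,0.32,0.1],[0.01,0,0]],
  [[0.01,0.32,0.1],[0.01,0,0]],
  [[0,0.32,0.09],[0.01,0,0]],
  [[0,0.32,0.1],[0.01,0,0]],
  [[0,0.32,0.09],[0.02,0,0]],
])

```text
t: 5.03
tcp_pos: [0.5805, -0.0362, 0.1516]
ee_rot: [[0.0, -0.269, 0.963], [0.0, 0.963, 0.269], [-1.0, 0.0, 0.0]]
wrist_force: [-0.4, 0.5, -1.9]
opening: 0.0229
```

jog_arm([
  [[0.2,0,0],[0,0,0]],
  [[0.2,0,0],[0,0,0]],
  [[0.2,0,0],[0,0,0]],
  [[0,0,0],[0,0,0]],
  [[0,0,0],[0,0,0]],
])

```text
t: 5.65
tcp_pos: [0.5805, -0.0384, 0.1155]
ee_rot: [[-0.0, -0.268, 0.963], [0.0, 0.963, 0.268], [-1.0, 0.0, -0.0]]
wrist_force: [0.3, 0.2, -1.7]
opening: 0.0234
```

```bash
python3 -c "
from h import *
c=cap('scene'); cv2.imwrite('pics/g2.png',c['pixels'][130:290,180:380].repeat(3,0).repeat(3,1))
plan([(C(.004,.045,.1125),105.6,7),(C(.004,.135,.1125),105.6,5)])"
```

```text
t 5.7 tcp [ 0.5808 -0.0384  0.1158] open 0.0229 F [ 0.3  0.6 -1.2] yaw 105.57
[[[0.01, 0.32, -0.0], [-0.0, 0.0, 0.0]], [[0.01, 0.32, -0.0], [-0.0, 0.0, 0.0]], [[0.01, 0.32, -0.0], [-0.0, 0.0, 0.0]], [[0.01, 0.32, -0.0], [-0.0, 0.0, 0.0]], [[0.0, 0.33, -0.0], [-0.0, 0.0, 0.0]]]
[[[0.01, 0.32, -0.01], [-0.0, 0.0, 0.0]], [[0.0, 0.33, -0.0], [-0.0, 0.0, 0.0]], [[0.0, 0.3, -0.0], [-0.0, 0.0, 0.0]], [[0.0, 0.3, -0.0], [-0.0, 0.0, 0.0]], [[0.0, 0.3, -0.0], [-0.0, 0.0, 0.0]]]
[[[0.0, 0.3, -0.0], [-0.0, 0.0, 0.0]], [[0.0, 0.3, -0.0], [-0.0, 0.0, 0.0]]]
```

View pics/g2.png

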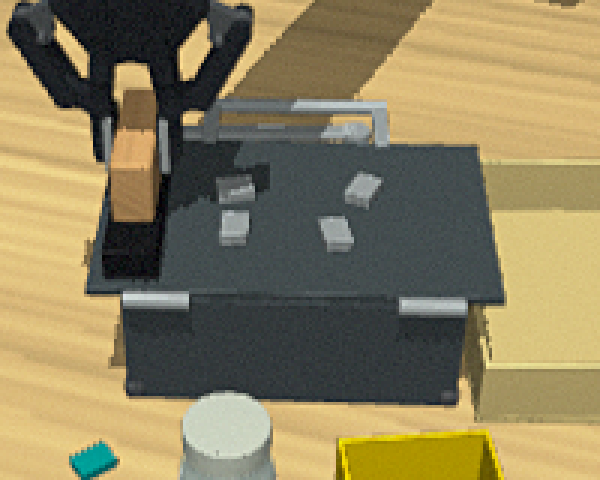

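The scraper is at crop (135,200), level over the lid's near end, with the chips all ahead of it. I lower it about 3 mm, then sweep.

jog_arm([
  [[0.05,0,0],[0,0,0]],
  [[0,0,0],[0,0,0]],
  [[0,0,0],[0,0,0]],
])

```text
t: 6.08
tcp_pos: [0.5805, -0.038, 0.1126]
ee_rot: [[0.0, -0.269, 0.963], [0.0, 0.963, 0.269], [-1.0, -0.0, 0.0]]
wrist_force: [0.7, -0.3, -1.6]
opening: 0.0237
```

jog_arm([
  [[0,0.2,0],[0,0,0]],
  [[0,0.25,0],[0,0,0]],
  [[0,0.25,0],[0,0,0]],
  [[0,0.25,0],[0,0,0]],
  [[0,0.25,0],[0,0,0]],
])

```text
t: 6.7
tcp_pos: [0.5607, 0.0326, 0.1125]
ee_rot: [[-0.0, -0.269, 0.963], [0.0, 0.963, 0.269], [-1.0, 0.0, 0.0]]
wrist_force: [-0.1, -1.1, -1.6]
opening: 0.0232
```

```bash
python3 -c "
from h import *
c=cap('scene'); cv2.imwrite('pics/g3.png',c['pixels'][130:290,200:440].repeat(3,0).repeat(3,1))
plan([(C(.004,.14,.1125),105.6,10)])"
```

```text
t 6.75 tcp [0.56   0.0344 0.1125] open 0.0233 F [-1.2  1.8 -1.6] yaw 105.72
[[[0.0, 0.26, 0.0], [0.0, -0.0, -0.0]], [[0.0, 0.26, 0.0], [0.0, -0.0, -0.0]], [[0.0, 0.26, 0.0], [0.0, -0.0, -0.0]], [[0.0, 0.26, 0.0], [0.0, -0.0, -0.0]], [[0.0, 0.26, 0.0], [0.0, -0.0, -0.0]]]
[[[0.0, 0.26, 0.0], [0.0, -0.0, -0.0]], [[0.0, 0.26, 0.0], [0.0, -0.0, -0.0]], [[0.0, 0.25, 0.0], [0.0, -0.0, -0.0]], [[0.0, 0.26, 0.0], [0.01, -0.0, -0.01]], [[0.0, 0.25, 0.0], [0.0, -0.0, -0.0]]]
```

View pics/g3.png

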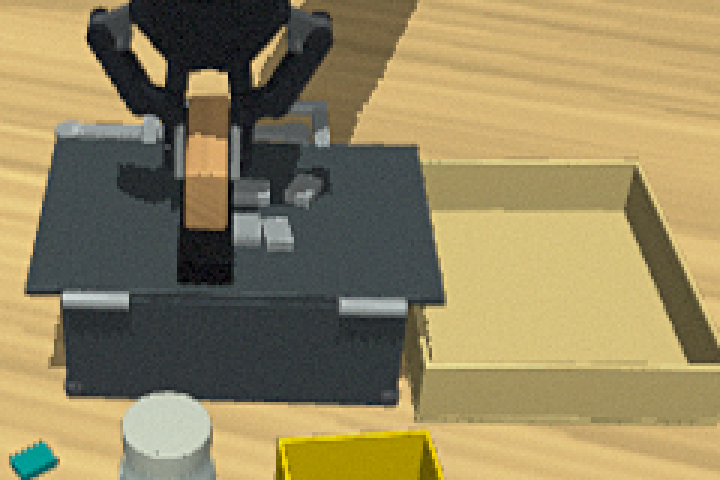

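The chips are gathering flat in front of the foot, at about crop (265,210), with nothing under it. The sweep continues off the edge.

jog_arm([
  [[0,0.25,0],[0,0,0]],
  [[0,0.26,0],[0,0,0]],
  [[0,0.26,0],[0,0,0]],
  [[0,0.26,0],[0,0,0]],
  [[0,0.26,0],[0,0,0]],
])

```text
t: 7.38
tcp_pos: [0.54, 0.107, 0.1125]
ee_rot: [[0.0, -0.269, 0.963], [0.0, 0.963, 0.269], [-1.0, 0.0, 0.0]]
wrist_force: [-1.0, -1.1, -1.4]
opening: 0.0236
```

jog_arm([
  [[0,0.26,0],[0,0,0]],
  [[0,0.26,0],[0,0,0]],
  [[0,0.26,0],[0,0,0]],
  [[0,0.25,0],[0,0,0]],
  [[0,0.2,0],[0,0,0]],
])

```text
t: 8.0
tcp_pos: [0.5201, 0.178, 0.1124]
ee_rot: [[-0.0, -0.269, 0.963], [0.0, 0.963, 0.269], [-1.0, 0.0, -0.0]]
wrist_force: [-0.4, 0.6, -1.5]
opening: 0.0231
```

jog_arm([
  [[-0.3,0,0],[0,0,0]],
  [[-0.5,0,0],[0,0,0]],
  [[-0.4,-0.3,0],[0,0,0]],
  [[0,-0.8,0],[0,0,0]],
  [[0,-0.8,0],[0,0,0]],
])

```text
t: 8.62
tcp_pos: [0.5517, 0.0667, 0.1851]
ee_rot: [[0.002, -0.27, 0.963], [0.0, 0.963, 0.27], [-1.0, -0.0, 0.001]]
wrist_force: [0.5, 0.2, -0.5]
opening: 0.0233
```

```bash
python3 -c "
from h import *
c=cap('scene'); cv2.imwrite('pics/g4.png',c['pixels'][130:290,200:460].repeat(3,0).repeat(3,1))
plan([((.579,-.1385,.19),106.2,6),((.579,-.1385,.032),106.2,6)])"
```

```text
t 8.68 tcp [0.5534 0.0605 0.1848] open 0.0232 F [ 2.8 -5.6 -1.9] yaw 105.32
[[[-0.01, -0.55, -0.08], [-0.01, 0.0, 0.01]], [[-0.01, -0.55, -0.08], [-0.02, 0.0, 0.01]], [[-0.01, -0.55, -0.08], [-0.01, 0.0, 0.0]], [[-0.02, -0.55, -0.08], [-0.02, 0.0, 0.01]], [[-0.01, -0.55, -0.08], [-0.01, 0.0, 0.0]]]
[[[-0.02, -0.56, -0.08], [-0.02, 0.0, 0.01]], [[0.44, -0.0, -0.0], [0.0, 0.0, -0.0]], [[0.44, -0.0, -0.0], [0.0, 0.0, -0.0]], [[0.44, -0.0, -0.0], [0.0, 0.0, -0.0]], [[0.44, -0.0, -0.0], [0.0, 0.0, -0.0]]]
[[[0.44, -0.0, -0.0], [0.0, 0.0, -0.0]], [[0.44, -0.0, -0.01], [0.0, 0.0, -0.0]]]
```

View pics/g4.png

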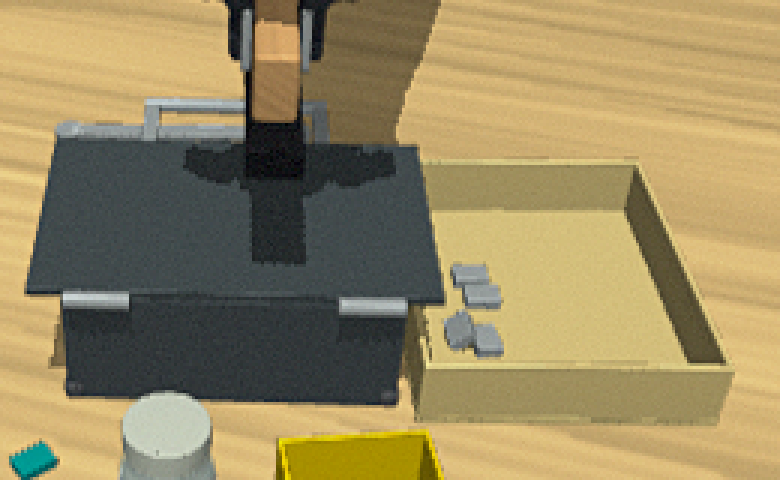

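All four chips lie in the tray at crop (470,274), (482,296), (458,330) and (488,340), and the lid is clear. Next, put the scraper back.

jog_arm([
  [[0,-0.55,-0.08],[-0.01,0,0]],
  [[0,-0.55,-0.08],[-0.02,0,0]],
  [[0,-0.55,-0.08],[-0.01,0,0]],
  [[0,-0.55,-0.08],[-0.02,0,0]],
  [[0,-0.55,-0.08],[-0.01,0,0]],
])

```text
t: 9.3
tcp_pos: [0.5732, -0.0987, 0.1844]
ee_rot: [[-0.0, -0.28, 0.96], [0.0, 0.96, 0.28], [-1.0, 0.0, -0.0]]
wrist_force: [0.6, -0.2, -1.6]
opening: 0.0229
```

jog_arm([
  [[0,-0.45,-0.06],[-0.02,0,0]],
  [[0.4,0,0],[0,0,0]],
  [[0.5,0,0],[0,0,0]],
  [[0.5,0,0],[0,0,0]],
  [[0.5,0,0],[0,0,0]],
])

```text
t: 9.93
tcp_pos: [0.5773, -0.1246, 0.0695]
ee_rot: [[0.0, -0.284, 0.959], [0.0, 0.959, 0.284], [-1.0, 0.0, 0.0]]
wrist_force: [-0.8, -0.5, -2.2]
opening: 0.0233
```

```bash
python3 -c "
from h import *
plan([((.579,-.1385,.030),106.2,4)])"
```

```text
t 9.93 tcp [ 0.5773 -0.1246  0.0695] open 0.0233 F [-0.8 -0.5 -2.2] yaw 106.48
[[[0.16, -0.06, -0.01], [0.01, 0.0, -0.0]], [[0.17, -0.06, -0.01], [0.01, 0.0, -0.0]], [[0.16, -0.06, -0.01], [0.0, 0.0, -0.0]], [[0.17, -0.05, -0.01], [0.01, 0.0, -0.0]]]
```

jog_arm([
  [[0.1,-0.15,0],[0,0,0]],
  [[0.17,-0.1,0],[0,0,0]],
  [[0.17,0,0],[0,0,0]],
  [[0.15,0,0],[0,0,0]],
  [[0,0,0],[0,0,0]],
])

```text
t: 10.55
tcp_pos: [0.5808, -0.139, 0.0344]
ee_rot: [[-0.001, -0.284, 0.959], [0.001, 0.959, 0.284], [-1.0, 0.001, -0.001]]
wrist_force: [0.3, 0.7, -2.1]
opening: 0.0231
```

jog_arm([
  [[0,0,0],[0,0,0]],
  [[0,0,0],[0,0,0]],
])

```text
t: 10.8
tcp_pos: [0.5819, -0.1394, 0.0356]
ee_rot: [[0.001, -0.284, 0.959], [-0.0, 0.959, 0.284], [-1.0, -0.001, 0.001]]
wrist_force: [0.3, 0.6, -1.5]
opening: 0.0231
```

jog_arm([
  [[0.06,0,0],[0,0,0]],
  [[0.05,0,0],[0,0,0]],
  [[0,0,0],[0,0,0]],
  [[0,0,0],[0,0,0]],
])

```text
t: 11.3
tcp_pos: [0.5817, -0.1395, 0.0292]
ee_rot: [[0.001, -0.284, 0.959], [-0.0, 0.959, 0.284], [-1.0, -0.0, 0.001]]
wrist_force: [-2.6, -0.1, 5.1]
opening: 0.0234
```

On the bench (force +5 N). Release and lift straight up.

jog_arm([
  [[0,0,0],[0,0,0]],
  [[0,0,0],[0,0,0]],
  [[0,0,0],[0,0,0]],
  [[0,0,0],[0,0,0]],
], jaw=60)

```text
t: 11.8
tcp_pos: [0.5815, -0.1394, 0.0283]
ee_rot: [[-0.0, -0.284, 0.959], [0.0, 0.959, 0.284], [-1.0, 0.0, -0.0]]
wrist_force: [0.0, -0.2, 0.1]
opening: 0.06
```

jog_arm([
  [[-0.3,0,0],[0,0,0]],
  [[-0.8,0,0],[0,0,0]],
  [[-0.9,0,0],[0,0,0]],
  [[-0.9,0,0],[0,0,0]],
  [[-0.2,0,0],[0,0,0]],
])

```text
t: 12.42
tcp_pos: [0.5839, -0.1402, 0.2192]
ee_rot: [[0.008, -0.284, 0.959], [-0.003, 0.959, 0.284], [-1.0, -0.005, 0.007]]
wrist_force: [0.1, 0.5, -0.4]
opening: 0.0602
```

```bash
python3 -c "
from h import *
c=cap('top'); im=c['pixels']; np.savez('top1.npz',**c); cv2.imwrite('pics/g5.png',cv2.resize(im[60:320,80:440],(792,572),interpolation=cv2.INTER_CUBIC))
plan([(C(-.120,0,.2),15.6,10)])"
```

```text
t 12.47 tcp [ 0.5835 -0.1401  0.2186] open 0.0601 F [1.2 0.2 0.5] yaw 106.5
[[[0.03, 0.32, -0.16], [0.91, 0.0, -0.0]], [[0.03, 0.29, -0.21], [0.91, 0.0, -0.0]], [[0.03, 0.25, -0.25], [0.91, 0.0, -0.0]], [[0.03, 0.21, -0.29], [0.91, 0.01, -0.0]], [[0.03, 0.16, -0.32], [0.91, 0.0, -0.0]]]
[[[0.03, 0.11, -0.34], [0.91, 0.01, -0.0]], [[0.03, 0.05, -0.35], [0.91, 0.0, -0.0]], [[0.03, -0.01, -0.36], [0.91, 0.0, -0.0]], [[0.03, -0.06, -0.35], [0.91, 0.01, -0.01]], [[0.02, -0.11, -0.34], [0.9, 0.0, -0.0]]]
```

View pics/g5.png

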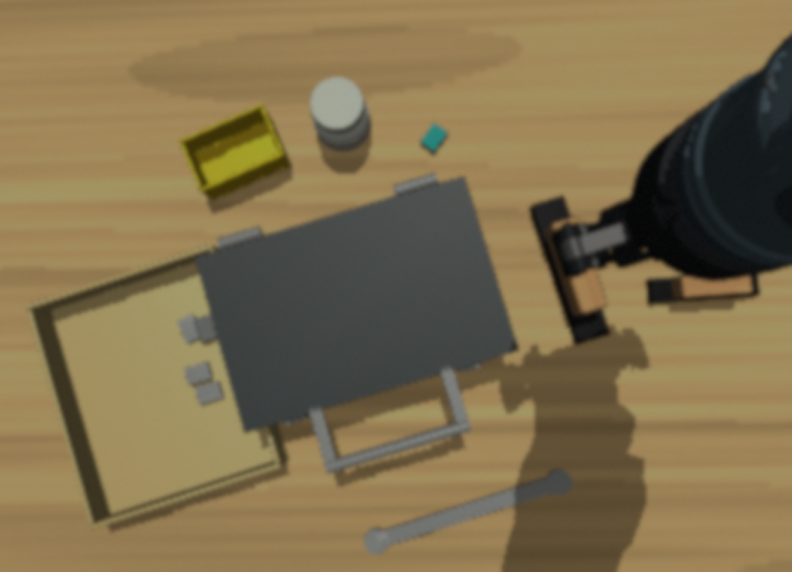

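The scraper stands free on the bench at crop (570,270), all four chips are in the tray at about (200,330) to (208,392), and the bystanders are where they were. Now over the bar with a half-open jaw.

jog_arm([
  [[0.03,0.32,-0.16],[0.91,0,0]],
  [[0.03,0.29,-0.21],[0.91,0,0]],
  [[0.03,0.25,-0.25],[0.91,0,0]],
  [[0.03,0.21,-0.29],[0.91,0,0]],
  [[0.03,0.16,-0.32],[0.91,0,0]],
], jaw=40)

```text
t: 13.1
tcp_pos: [0.5063, -0.0606, 0.2034]
ee_rot: [[-0.003, 0.489, 0.872], [0.001, 0.872, -0.489], [-1.0, -0.001, -0.003]]
wrist_force: [0.3, 0.0, -0.4]
opening: 0.0403
```

jog_arm([
  [[0.03,0.11,-0.34],[0.91,0,0]],
  [[0.03,0.05,-0.35],[0.91,0,0]],
  [[0.03,0,-0.36],[0.91,0,0]],
  [[0.03,-0.06,-0.35],[0.91,0,0]],
  [[0.02,-0.11,-0.34],[0.9,0,0]],
])

```text
t: 13.72
tcp_pos: [0.4331, 0.0173, 0.1952]
ee_rot: [[-0.003, 0.965, 0.264], [0.0, 0.264, -0.965], [-1.0, -0.003, -0.001]]
wrist_force: [0.7, 1.0, 1.0]
opening: 0.0401
```

jog_arm([
  [[0,0,0],[0,0,0]],
  [[0,0,0],[0,0,0]],
])

```text
t: 13.98
tcp_pos: [0.4349, 0.0164, 0.1964]
ee_rot: [[-0.001, 0.963, 0.271], [-0.0, 0.271, -0.963], [-1.0, -0.001, -0.0]]
wrist_force: [0.4, -0.7, 1.0]
opening: 0.0401
```

```bash
python3 -c "
from h import *
plan([(C(-.120,0,.06),15.6,5)])"
```

```text
t 13.97 tcp [0.4349 0.0164 0.1964] open 0.0401 F [ 0.4 -0.7  1. ] yaw 15.71
[[[0.45, 0.0, 0.01], [0.0, -0.0, 0.0]], [[0.46, 0.01, 0.0], [0.0, -0.0, 0.0]], [[0.45, 0.0, 0.01], [0.0, -0.0, 0.0]], [[0.46, 0.01, 0.0], [0.01, -0.0, 0.0]], [[0.45, 0.0, 0.01], [0.0, -0.0, 0.0]]]
```

jog_arm([
  [[0.45,0,0],[0,0,0]],
  [[0.46,0.01,0],[0,0,0]],
  [[0.45,0,0],[0,0,0]],
  [[0.46,0.01,0],[0,0,0]],
  [[0.45,0,0],[0,0,0]],
])

```text
t: 14.6
tcp_pos: [0.4369, 0.0163, 0.0598]
ee_rot: [[0.001, 0.963, 0.269], [-0.0, 0.269, -0.963], [-1.0, 0.0, 0.0]]
wrist_force: [0.4, 0.7, -0.2]
opening: 0.0397
```

jog_arm([
  [[0,0,0],[0,0,0]],
  [[0,0,0],[0,0,0]],
  [[0,0,0],[0,0,0]],
  [[0,0,0],[0,0,0]],
  [[0,0,0],[0,0,0]],
], jaw=0, grip_force=60)

```text
t: 15.22
tcp_pos: [0.4379, 0.0171, 0.0618]
ee_rot: [[0.004, 0.963, 0.269], [0.0, 0.269, -0.963], [-1.0, 0.004, 0.001]]
wrist_force: [3.8, 2.4, -2.2]
opening: 0.0077
```

```bash
python3 -c "
from h import *
c=cap('scene'); cv2.imwrite('pics/g6.png',c['pixels'][100:290,160:420].repeat(3,0).repeat(3,1))
plan([])"
```

```text
t 15.28 tcp [0.4379 0.0172 0.0618] open 0.0079 F [ 5.1  3.4 -2. ] yaw 15.62
```

View pics/g6.png

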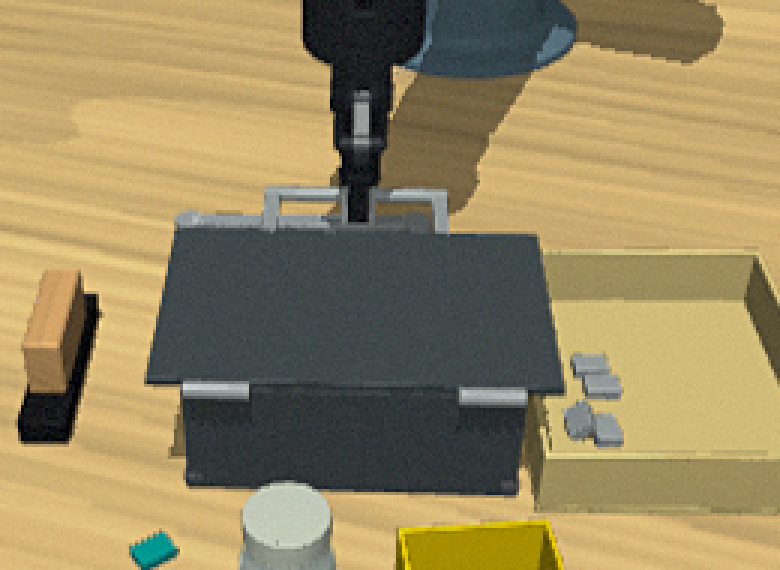

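The bar is pinched (opening 8 mm) at crop (358,200), the chips are in the tray and the scraper is free on the left. Compute the arc in small rows: dx = 0.195(1−cosθ), dz = 0.195 sinθ.

```bash
python3 -c "
import numpy as np
th=np.concatenate([[.03,.08],np.linspace(.16,1.40,16),[1.46,1.51,1.545,1.571]])
a=np.c_[-.195*np.sin(th),.195*(1-np.cos(th))]/.06
q=np.diff(np.r_[[[0,0]],np.round(a,2)],axis=0).round(2)
for i in range(0,len(q),5): print(th[i:i+5].round(3),[[[float(x),float(y),0],[0,0,0]] for x,y in q[i:i+5]])"
```

```text
[0.03  0.08  0.16  0.243 0.325] [[[-0.1, 0.0, 0], [0, 0, 0]], [[-0.16, 0.01, 0], [0, 0, 0]], [[-0.26, 0.03, 0], [0, 0, 0]], [[-0.26, 0.06, 0], [0, 0, 0]], [[-0.26, 0.07, 0], [0, 0, 0]]]
[0.408 0.491 0.573 0.656 0.739] [[[-0.25, 0.1, 0], [0, 0, 0]], [[-0.24, 0.11, 0], [0, 0, 0]], [[-0.23, 0.14, 0], [0, 0, 0]], [[-0.22, 0.15, 0], [0, 0, 0]], [[-0.21, 0.18, 0], [0, 0, 0]]]
[0.821 0.904 0.987 1.069 1.152] [[[-0.19, 0.19, 0], [0, 0, 0]], [[-0.17, 0.2, 0], [0, 0, 0]], [[-0.16, 0.22, 0], [0, 0, 0]], [[-0.14, 0.23, 0], [0, 0, 0]], [[-0.12, 0.24, 0], [0, 0, 0]]]
[1.235 1.317 1.4   1.46  1.51 ] [[[-0.1, 0.25, 0], [0, 0, 0]], [[-0.08, 0.26, 0], [0, 0, 0]], [[-0.05, 0.26, 0], [0, 0, 0]], [[-0.03, 0.19, 0], [0, 0, 0]], [[-0.01, 0.16, 0], [0, 0, 0]]]
[1.545 1.571] [[[-0.01, 0.12, 0], [0, 0, 0]], [[0.0, 0.08, 0], [0, 0, 0]]]
```

jog_arm([
  [[-0.1,0.0,0],[0,0,0]],
  [[-0.16,0.01,0],[0,0,0]],
  [[-0.26,0.03,0],[0,0,0]],
  [[-0.26,0.06,0],[0,0,0]],
  [[-0.26,0.07,0],[0,0,0]],
])

```text
t: 15.9
tcp_pos: [0.4476, 0.0198, 0.1242]
ee_rot: [[0.003, 0.963, 0.269], [0.0, 0.269, -0.963], [-1.0, 0.003, 0.001]]
wrist_force: [9.7, 2.6, -8.1]
opening: 0.0079
```

jog_arm([
  [[-0.25,0.1,0],[0,0,0]],
  [[-0.24,0.11,0],[0,0,0]],
  [[-0.23,0.14,0],[0,0,0]],
  [[-0.22,0.15,0],[0,0,0]],
  [[-0.21,0.18,0],[0,0,0]],
])

```text
t: 16.52
tcp_pos: [0.4841, 0.03, 0.1919]
ee_rot: [[-0.003, 0.963, 0.269], [-0.002, 0.269, -0.963], [-1.0, -0.003, 0.001]]
wrist_force: [3.3, -0.6, -8.4]
opening: 0.0076
```

jog_arm([
  [[-0.19,0.19,0],[0,0,0]],
  [[-0.17,0.2,0],[0,0,0]],
  [[-0.16,0.22,0],[0,0,0]],
  [[-0.14,0.23,0],[0,0,0]],
  [[-0.12,0.24,0],[0,0,0]],
])

```text
t: 17.15
tcp_pos: [0.5441, 0.0466, 0.2409]
ee_rot: [[-0.006, 0.963, 0.268], [-0.004, 0.268, -0.963], [-1.0, -0.007, 0.003]]
wrist_force: [-7.9, -1.8, 13.0]
opening: 0.0078
```

jog_arm([
  [[-0.13,0.23,0],[0,0,0]],
  [[-0.1,0.25,0],[0,0,0]],
  [[-0.06,0.26,0],[0,0,0]],
  [[-0.03,0.19,0],[0,0,0]],
  [[-0.01,0.14,0],[0,0,0]],
])

```text
t: 17.77
tcp_pos: [0.6084, 0.0645, 0.2595]
ee_rot: [[-0.002, 0.963, 0.269], [-0.002, 0.269, -0.963], [-1.0, -0.003, 0.002]]
wrist_force: [-0.1, -0.7, 3.6]
opening: 0.0075
```

```bash
python3 -c "
from h import *
c=cap('scene'); cv2.imwrite('pics/g7.png',c['pixels'][60:290,160:440].repeat(2,0).repeat(2,1)); np.savez('scene7.npz',**c)
plan([(C(.077,0,.2568),15.6,2)])
p=r.get_state()['tcp_pos'];d=p[:2]-O;print('case',d@ex,d@ey,'theta',np.degrees(np.arctan2(p[2]+.0172-.079,.075-d@ex)))"
```

```text
t 17.82 tcp [0.6097 0.0648 0.2595] open 0.0079 F [-0.3 -0.5  4. ] yaw 15.59
[[[0.02, 0.14, 0.01], [-0.0, 0.0, 0.0]], [[0.02, 0.14, 0.01], [-0.0, 0.01, 0.0]]]
case 0.06024813605442556 0.0011759488280102986 theta 85.73241655066845
```

View pics/g7.png

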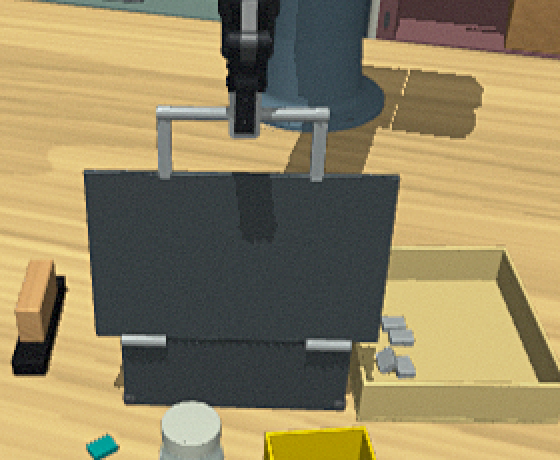

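The lid is nearly up (about 85°), with the bar at crop (245,113). I move the last 16 mm slowly and settle.

jog_arm([
  [[0,0.1,0],[0,0,0]],
  [[0,0.1,0],[0,0,0]],
  [[0,0.06,0],[0,0,0]],
  [[0,0,0],[0,0,0]],
  [[0,0,0],[0,0,0]],
])

```text
t: 18.45
tcp_pos: [0.6242, 0.0689, 0.2602]
ee_rot: [[0.001, 0.963, 0.269], [-0.002, 0.269, -0.963], [-1.0, 0.0, 0.002]]
wrist_force: [-1.3, -0.9, 6.9]
opening: 0.0076
```

jog_arm([
  [[0,0,0],[0,0,0]],
  [[0,0,0],[0,0,0]],
  [[0,0,0],[0,0,0]],
  [[0,0,0],[0,0,0]],
  [[0,0,0],[0,0,0]],
])

```text
t: 19.08
tcp_pos: [0.6241, 0.0689, 0.2602]
ee_rot: [[0.001, 0.963, 0.269], [-0.002, 0.269, -0.963], [-1.0, 0.0, 0.002]]
wrist_force: [-0.9, -1.0, 7.0]
opening: 0.0076
```

```bash
python3 -c "
from h import *
c=cap('scene'); k=3
im=c['pixels'][80:240,180:380].repeat(k,0).repeat(k,1).copy()
H=O+.075*ex
for th,col in((1.471,(0,0,255)),(1.571,(0,255,0)),(1.671,(255,0,0))):
    e=lambda rr,y:(proj(c,[*(H-rr*np.cos(th)*ex+y*ey),.079+rr*np.sin(th)])-[180,80])*k
    for rr,w in((.195,.055),(.15,.115)):
        cv2.line(im,*[tuple(map(int,e(rr,y)+k/2)) for y in(-w,w)],col,1)
cv2.imwrite('pics/g8.png',im)
plan([(C(.077,0,.2568),15.6,1)]); print(r.get_state()['dq'].round(2))
p=r.get_state()['tcp_pos'];d=p[:2]-O;x=d@ex;print('x',x,'theta rel',np.arccos(1-(x+.1181)/.195))"
```

```text
t 19.12 tcp [0.6242 0.0689 0.2602] open 0.0076 F [-2.1 -1.1  6.2] yaw 15.58
[[[0.06, 0.03, 0.02], [-0.0, 0.01, -0.0]]]
[-0.04 -0.01 -0.01 -0.08  0.    0.01]
x 0.07526509192066567 theta rel 1.5624120845695475
```

View pics/g8.png

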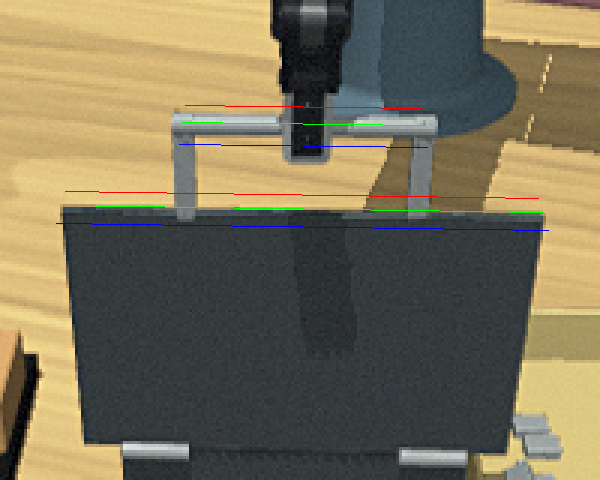

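The bar at crop (305,124) and the plate's edge at (300,208) lie on the projected lines for 1.571 rad, and the arm is still. Hand in.

```bash
python3 -c "
from h import *
print(r.job_done())"
```

```text
the job is handed in; nothing more can be done
None
```

I picked up the larger scraper and swept all four offcuts off the shut lid into the tray in one pass. I then put the scraper back on the bench at its starting spot. After that I took the lid by its bar, swung it up, and handed the job in at about 19 s of robot time with the hand holding it there.

**Last checks:**
- **Lid angle:** about 1.56 rad from the hand position. In the picture, the bar and plate edge fell on the lines projected for 1.571 rad.
- **Hold:** arm joint speeds were under 0.1 °/s. The fingers were stopped on the bar at 7.6 mm, against its 10 mm; the grip on the scraper read about 1 mm under too.
- **Offcuts and scraper:** all four offcuts were last seen whole in the tray, and the scraper upright and free on the bench, in the picture just before the final 16 mm of the swing. The last crop caught both only partly.
- **Bystanders:** the jar, bin and stay were in place in the top view before the lid went up. I did not measure them again afterwards.

**Off plan:** the wrist force reached about 15 N mid-swing because my arc ran a few millimetres inside the bar's path. I eased it by raising the path slightly. About 6 to 7 N remained in the hold, well below the limits. No verdict was reported.

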